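# Open the battery bay of the collimator power unit

## Task

Open the battery bay of the grey power unit: using the orange screwdriver, turn both slotted brass fasteners a full quarter turn anticlockwise (seen from above) to their stops, then slide the blue cover over them until it is fully open. Leave the screwdriver standing upright in its black stand again, turn the fasteners only with the screwdriver, and leave the yellow prism target where it stands.

Things in the scene. Friction and masses are not known exactly. Their poses are not given: they have to be found in the camera images.
- unit: grey power unit fixed on the bench, a box 190 (its x) by 225 (its y) by 60 mm high; origin on the bench, its y axis is the way the cover opens. Two aluminium rails 10 mm high run along its top at x = -83 and +83 mm
- cover (a joint): travel of the blue cover along the unit's +y: 0 shut, 0.085 m fully open (end stop); friction 3 N plus 8 N per m/s. The cover is a cap 150 (x) by 110 (y) mm, its top 77 mm above the bench. A fastener left crosswise stops its +y lip after about 11 mm; turned fasteners pass through the lip's two 22 mm notches and under the cover
- cover_rib (a point): centre of the black upright rib in the middle of the cover's top: 70 mm long (along the unit's x), 8 mm thick, 28 mm high (from 77 to 105 mm above the bench); it moves with the cover. Push it (or pinch it) to slide the cover; axes as the unit's
- cam_near (a joint): angle of the brass fastener at the unit's -x side: near 0 locked (its slot along the unit's x), grows anticlockwise seen from above, to the end stop at 1.571 rad (slot along the unit's y). Friction about 0.08 N m; it stays where it is left
- cam_far (a joint): the same for the brass fastener at the unit's +x side, also anticlockwise
- cam_near_slot (a point): centre of the slot's mouth on top of the near fastener, 71 mm above the bench; turns with it, x axis along the slot. Brass oblong 36 by 15 mm, 11 mm high, on the unit's top; slot 25 mm long, 7 wide, 8 deep, closed at its ends. The two fasteners stand at unit x = -45 and +45 mm, y = +14 mm
- cam_far_slot (a point): the same for the far fastener
- driver_handle (a point): orange screwdriver, 136 mm, 0.12 kg, upright, blade down in the stand: centre of its handle, 101 mm above the blade's tip, z up. Handle 66 mm high, 30 (x) by 24 mm (y: two flats to grip). Collar 44 mm across, 6 thick, its underside 62 mm above the tip; shaft 10 mm; flat blade 18 mm wide along x, 3 thick along y, 14 long
- stand: black fixed stand for the screwdriver, 90 by 90 by 70 mm high, with a 28 mm square hole down its middle; origin on the bench below the hole. The blade and shaft go in the hole and the collar rests on the top, which puts the handle's centre 109 mm above the bench
- prism_center (a point): centre, half-way up, of the loose yellow round prism target on its black foot (70 mm wide, 105 mm high); a bystander to leave alone

How it is judged:
On the way, in this order (a step that is already met when the one before it is completed fails the run):
1. both fasteners turned a quarter turn (over 1.4 rad) (value of joint each of cam_near, cam_far above 1.4 rad), for 0.2 s.
2. the cover slid open (over 78 of 85 mm) (value of joint cover above 0.078 m), for 0.2 s.
At the end, for the whole second after the job is handed in: Both fasteners past 1.4 rad, the cover open by more than 78 mm, the screwdriver upright in the stand's hole (handle within 20 mm of the stand's axis and 100 to 118 mm above the bench, tilt under 0.15 rad), the prism within 20 mm of where it stood (all of step 1 and value of joint cover above 0.078 m and horizontal distance between driver_handle and stand below 0.02 m and angle between driver_handle's own z axis and vertical below 0.15 rad and z of driver_handle in the frame of stand between 0.1 and 0.118 m and distance of prism_center from where it was at the start of the episode below 0.02 m); the robot touches nothing.
It fails at once if a fastener is worked by the fingers or arm instead of the screwdriver (over 2 N) (contact force between any of the fingers, the arm and cam_near above 2 N or contact force between any of the fingers, the arm and cam_far above 2 N).
It fails at once if the prism is knocked or shifted (over 20 mm or 0.3 rad) (distance of prism_center from where it was at the start of the episode above 0.02 m or angle between prism_center's own z axis and vertical above 0.3 rad).
It also fails if it takes over 72 s, if anything falls off the work surface, if the arm or the gripper's body presses on something with over 40 N, if the wrist force passes 120 N, or if a joint passes its speed limit or range.

## Robot

A 6-joint arm with a two-finger parallel gripper is mounted at the origin on the work surface. World frame = base frame: x ahead of the robot, y to its left, z up, the work surface at z = 0. Lengths are in m, angles in rad, forces in N, time in s.
With the tool pointing down it reaches from about 0.3 to 0.775 m from the base axis. Payload 14.6 kg.
Tool frame: the origin (TCP) lies at the very end of the fingers, on their centre line; the grasp point (between the pads) lies 19 mm behind it; z points along the fingers, y is the line along which they close (so a half turn about z gives the same grasp; the last joint's range is limited). The gripper opens to 94 mm and grips with 3 to 60 N. Pads are 16 mm wide; open, the fingers measure 119 mm over their backs; the gripper's body (75 mm by 177 mm) begins 78 mm behind the grasp point.
Start: joints at [1.05, 0.3, 1.521, -0, 1.321, -0.067], TCP at [0.241, 0.494, 0.205] pointing down, gripper open.
Joint ranges: [-3.03, 3.03], [-0.79, 2.21], [0.23, 2.52], [-1.04, 4.18], [0, 3.07], [-2.55, 2.55]. Speed limits (rad/s): [2.22, 2.22, 2.57, 3.14, 3.14, 3.14].

## Interface

Orientations are given as a unit quaternion [x, y, z, w].
In Python, from plant import bot, imaging gives the robot as it stands.
- The arm moves only by the shell command python3 -m handwheel 'ROWS'. ROWS is JSON, a list of rows, each a list of 3 entries, a list of its own where there are three numbers: the shift along the world's x, y, z in m, then the turn, a rotation vector about the world's x, y, z in degrees, then the finger opening in m, from 0 to 0.094. In form: [[[x, y, z], [wx, wy, wz], claw], ...]. A call has 1 to 12 rows; each row shifts and turns the commanded pose from where the row before left it; what a row does not reach is not made up. A row lasts 1/8 s, in which the tool goes at most 62.5 mm and 10.7 degrees, less where a joint would pass 70% of its speed; a pose out of reach is approached as far as the arm can. A call is refused whole if a number of a shift passes 0.0625 or a number of a turn 10.7, either way. A call with a gripper value outside its range is refused whole. The fingers move at their own pace and stop on an object; the grip force is fixed at half the most. Time passes only in rows, so rows that do not move let the fingers close. It gives the time, the measured TCP pose, the force, the opening and the grip force at its end, in the units of the state.
- bot.sense(): the state, without advancing time (a new reading comes with each control period).
- imaging.snapshot(name): name is "scene" or "top" or "wrist"; returns the picture (480x640x3 uint8, blue, green, red); there is no depth.
- imaging.camera_info(name): a dict with "vfov" (degrees; the focal length in pixels is half the picture's height over the tangent of half this angle, whatever the lens; pixels are square), "cx", "cy" (the principal point, pixels), "k1" (the pictures are not rectified: a ray, as slopes to the right and down, at radius r is drawn at 1 + k1 r^2 times it, then the intrinsics apply), "rvec" (rotation vector, rad) and "tvec" (3), from world to camera coordinates, as OpenCV has them; the wrist camera has in their place "mount" (4x4, takes a point from camera to tool coordinates, whose origin is the TCP and whose axes are the flange's). Camera axes: x right, y down, z forward; pixel columns grow to the right and rows downward; lengths in m; the calibration is good to about 2 mm. A picture is of the moment at which its call begins: read the wrist's pose just before it. camera_info takes no time and is no camera call.
- bot.close_job(): hands the job in; it is judged then, once.
The state is a dict: "time": time; "joints": joint angles; "qd": joint speeds; "effort": joint torques, N m; "tool_pos": TCP position; "tool_rot": TCP orientation; "force": force on the tool from outside, world axes, zero at the start; "torque": the same for the moment, N m; "grip_width": opening from 0.0 (shut) to 1.0 (fully open); "gripper_force": force on a finger pad.
Only numpy, scipy, OpenCV 4.12 (cv2) and the standard library are available. Lean on these libraries where they do the work, as an engineer would, in place of code of your own. Each camera call takes 0.05 s, during which the arm holds its last target. There are 200 camera calls.

## Working session

There is one attempt and no reset: what is moved stays moved. The work goes in short steps, Python scripts to look and compute and a shell command to move; the robot and the scene stay as the last step left them, time stands still between calls to the robot, and variables do not carry over. Pictures are saved under pics/ and viewed, at most 12 in all, crops included, and the job is handed in when it is done.

```bash
ls; mkdir -p pics
python3 - <<'E'
from plant import bot, imaging
import cv2
s=bot.sense();print(s)
for n in ("scene","top"):
    print(n,imaging.camera_info(n)); cv2.imwrite(f"pics/{n}0.png",imaging.snapshot(n))
print(imaging.camera_info("wrist"))
E
```

```text
pics
{'time': 0.0, 'joints': array([ 1.05039334e+00,  3.00496148e-01,  1.52163144e+00, -2.76050485e-05,
        1.32067614e+00, -6.65770300e-02]), 'qd': array([ 0.00203339,  0.00067285,  0.00035534, -0.00012217,  0.00022812,
        0.00135798]), 'effort': array([-1.33416226e-03, -5.31807947e+01, -3.52733624e+01,  7.07299495e-02,
        2.43280845e-02, -9.36589277e-05]), 'tool_pos': array([0.24098295, 0.49408564, 0.20485129]), 'tool_rot': array([ 2.24967336e-01,  9.74366117e-01, -5.83511459e-04, -1.62379173e-04]), 'force': array([ 0.32789355,  0.23833813, -0.43077388]), 'torque': array([-0.02116577, -0.00900584,  0.02329078]), 'gripper_force': 0.0, 'grip_width': 0.9989894217614785}
scene {'vfov': 50.51964408863485, 'cx': 319.33144916028, 'cy': 242.0438112064619, 'k1': -0.10575550645637784, 'rvec': array([ 1.66201814,  1.56577563, -0.8357849 ]), 'tvec': array([-0.02357315, -0.21720555,  1.36429123])}
top {'vfov': 55.789258489730464, 'cx': 327.8894123803373, 'cy': 233.1653504611476, 'k1': -0.03141725880909875, 'rvec': array([ 2.16268263, -2.15492484,  0.17265752]), 'tvec': array([-0.00477358,  0.5662283 ,  0.81176852])}
{'vfov': 64.59871458310263, 'cx': 325.3376653025458, 'cy': 243.40664964589038, 'k1': -0.04307381788118668, 'mount': array([[-1.11389860e-03, -9.62611926e-01, -2.70881965e-01,
         7.92553128e-02],
       [ 9.99999344e-01, -1.14441198e-03, -4.53084610e-05,
        -8.89435417e-04],
       [-2.66386101e-04, -2.70881837e-01,  9.62612570e-01,
        -1.79072015e-01],
       [ 0.00000000e+00,  0.00000000e+00,  0.00000000e+00,
         1.00000000e+00]])}
```

View pics/top0.png

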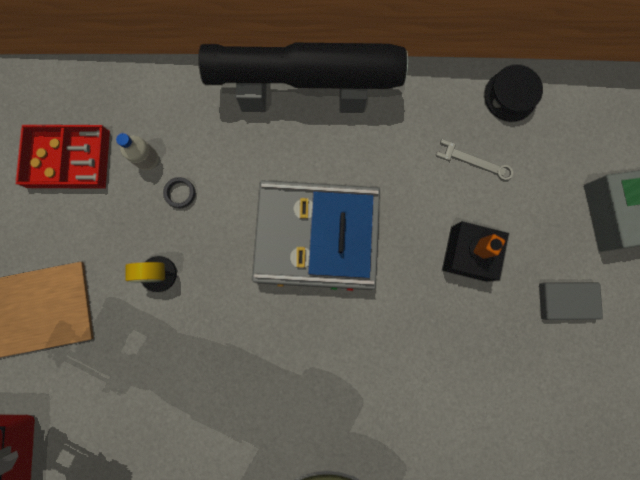

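View pics/scene0.png

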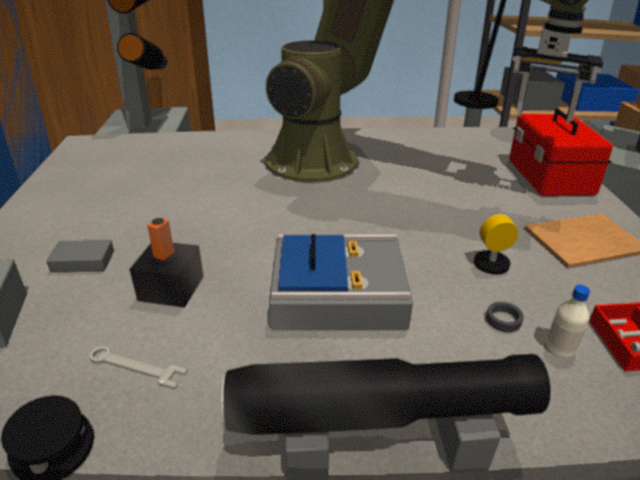

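Top view: the unit is centred near (318,235) with its cover at right and brass fasteners at about (300,258) and (303,209). The stand is near (476,252) with the orange handle at (490,246), and the yellow prism is at (150,272). Next I'll measure these by masks.

```bash
cat > h.py <<'E'
import numpy as np, cv2
from scipy.spatial.transform import Rotation as R
from plant import bot, imaging
def cam(n, s=None):
    c=imaging.camera_info(n); f=240/np.tan(np.radians(c["vfov"])/2)
    K=np.array([[f,0,c["cx"]],[0,f,c["cy"]],[0,0,1]]); D=np.array([c["k1"],0,0,0,0.])
    if "mount" in c:
        T=np.eye(4);T[:3,:3]=R.from_quat(s["tool_rot"]).as_matrix();T[:3,3]=s["tool_pos"];T=T@c["mount"]
        Rm,C=T[:3,:3],T[:3,3]
    else:
        Rm=cv2.Rodrigues(c["rvec"])[0].T; C=-Rm@c["tvec"]
    return K,D,Rm,C
def rays(cm,px):
    K,D,Rm,C=cm
    u=cv2.undistortPoints(np.array(px,float).reshape(-1,1,2),K,D).reshape(-1,2)
    return np.c_[u,np.ones(len(u))]@Rm.T
def toplane(cm,px,z):
    d=rays(cm,px); return cm[3]+d*((z-cm[3][2])/d[:,2])[:,None]
def proj(cm,P):
    K,D,Rm,C=cm; r=cv2.Rodrigues(Rm.T)[0]
    return cv2.projectPoints(np.array(P,float).reshape(-1,1,3),r,-Rm.T@C,K,D)[0].reshape(-1,2)
def blobs(im,lo,hi,amin=40):
    m=cv2.inRange(cv2.cvtColor(im,cv2.COLOR_BGR2HSV),lo,hi)
    cs=cv2.findContours(m,cv2.RETR_EXTERNAL,cv2.CHAIN_APPROX_NONE)[0]
    return sorted([c for c in cs if cv2.contourArea(c)>amin],key=cv2.contourArea,reverse=True)
def rect(cm,c,z):
    P=toplane(cm,c.reshape(-1,2),z)[:,:2]
    return cv2.minAreaRect((P*1000).astype(np.float32))
E
python3 - <<'E'
from h import *
im=cv2.imread("pics/top0.png");cm=cam("top");print("C",cm[3])
for n,lo,hi,z in [("blue",(100,120,60),(125,255,255),.077),("orange",(5,150,80),(16,255,255),.142),("brass",(18,80,100),(32,255,255),.071),("black",(0,0,0),(180,90,45),.07)]:
    for c in blobs(im,lo,hi)[:6]: print(n,cv2.boundingRect(c),rect(cm,c,z))
ims=cv2.imread("pics/scene0.png")
o=blobs(ims,(5,150,80),(16,255,255))[:4]
for c in o: print(cv2.boundingRect(c))
cv2.imwrite("pics/c1.png",np.hstack([cv2.resize(im[170:300,240:400],None,fx=2.4,fy=2.4,interpolation=2),cv2.resize(im[195:325,420:580],None,fx=2.4,fy=2.4,interpolation=2)]))
E
```

```text
C [0.44822387 0.0145527  0.88232023]
blue (309, 192, 64, 86) ((559.9657592773438, -25.36310577392578), (107.77862548828125, 149.5176239013672), 86.79199981689453)
blue (116, 134, 14, 13) ((734.266845703125, 377.8480224609375), (23.398569107055664, 21.59228515625), 63.60343933105469)
orange (485, 234, 20, 21) ((535.3125, -277.397705078125), (26.619890213012695, 30.87922477722168), 59.947086334228516)
brass (125, 262, 34, 20) ((492.4595947265625, 329.78167724609375), (33.341365814208984, 58.96499252319336), 3.522343635559082)
brass (296, 247, 10, 21) ((518.5016479492188, 46.93410873413086), (35.98846435546875, 16.160314559936523), 0.5164883732795715)
brass (300, 198, 9, 20) ((608.8287353515625, 41.51952362060547), (35.23386001586914, 14.594430923461914), 0.482204794883728)
brass (50, 139, 9, 9) ((728.9487915039062, 507.5541687011719), (14.193404197692871, 14.103446006774902), 63.87468719482422)
brass (31, 159, 9, 8) ((691.964111328125, 539.913818359375), (14.170044898986816, 12.762635231018066), 47.29926300048828)
brass (37, 149, 9, 8) ((710.2846069335938, 530.5936889648438), (14.86373
[... 180 characters left out ...]
ck (443, 222, 65, 60) ((529.948974609375, -270.201416015625), (104.74120330810547, 96.76155090332031), 76.13713073730469)
black (485, 65, 58, 57) ((838.3780517578125, -357.8936767578125), (100.64163208007812, 124.3050308227539), 55.832984924316406)
black (585, 178, 37, 73) ((601.32080078125, -514.1329345703125), (133.09852600097656, 43.904624938964844), 8.765968322753906)
black (143, 257, 34, 35) ((486.3448791503906, 295.5885314941406), (55.70856475830078, 62.682594299316406), 80.77098083496094)
black (339, 213, 6, 39) ((564.4207153320312, -27.022701263427734), (7.632559776306152, 69.97521209716797), 86.9347915649414)
(20, 0, 103, 149)
(135, 0, 66, 130)
(526, 215, 114, 51)
(148, 219, 26, 41)
```

View pics/c1.png

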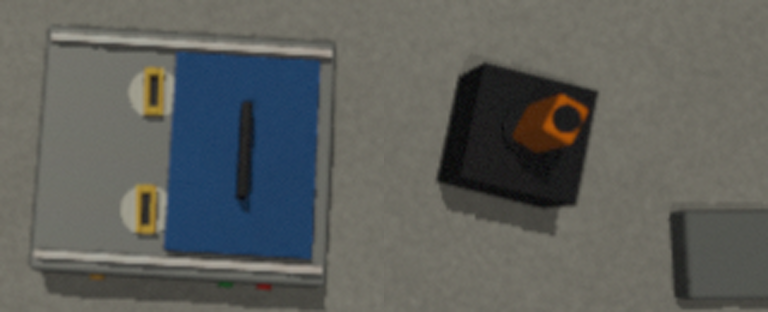

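```bash
python3 -m handwheel '[[[0.01,-0.03,0.01],[0,0,-3],0.094],[[0.02,-0.055,0.01],[0,0,-3],0.094],[[0.02,-0.055,0.01],[0,0,-3],0.094],[[0.02,-0.055,0.01],[0,0,-3],0.094],[[0.02,-0.055,0.01],[0,0,-3],0.094],[[0.02,-0.055,0.01],[0,0,-3],0.094],[[0.02,-0.055,0.01],[0,0,-3],0.094],[[0.02,-0.055,0.01],[0,0,-3],0.094],[[0.02,-0.055,0.01],[0,0,-3],0.094],[[0.02,-0.055,0.01],[0,0,-3],0.094],[[0.02,-0.055,0],[0,0,-3],0.094],[[0.02,-0.055,0],[0,0,-3],0.094]]' && python3 -m handwheel '[[[0.02,-0.055,0],[0,0,-3],0.094],[[0.02,-0.055,0],[0,0,-3],0.094],[[0.02,-0.03,0],[0,0,-3],0.094],[[0,0,0],[0,0,0],0.094],[[0,0,0],[0,0,0],0.094]]'
python3 - <<'E'
from h import *
s=bot.sense(); im=imaging.snapshot("wrist"); cv2.imwrite("pics/w1.png",im)
print(s["tool_pos"],np.degrees(R.from_quat(s["tool_rot"]).as_rotvec()),s["time"])
E
```

```text
time: 1.6
tool_pos: [0.4714, -0.1427, 0.3054]
tool_rot: [0.516, 0.857, 0.0, 0.0]
force: [1.1, 0.1, -0.0]
grip_width: 1.0
gripper_force: 0.0
time: 2.22
tool_pos: [0.5309, -0.2802, 0.3052]
tool_rot: [0.58, 0.814, 0.0, -0.0]
force: [0.1, 0.4, 0.6]
grip_width: 0.999
gripper_force: 0.0
[ 0.53090033 -0.28017127  0.30516224] [-1.04448862e+02 -1.46545108e+02 -2.56731216e-03] 2.225
```

View pics/w1.png

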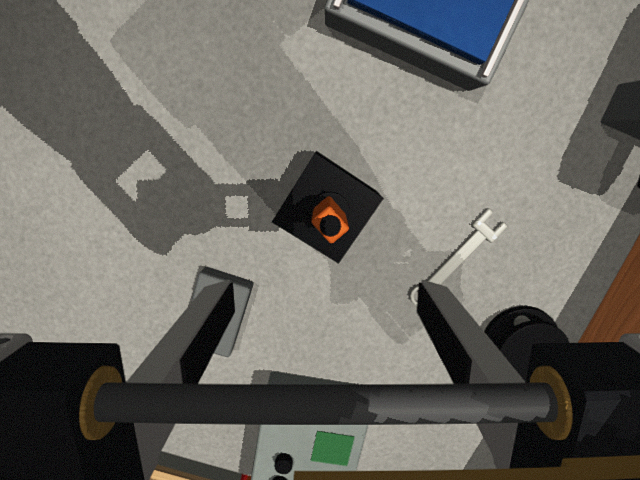

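Wrist view: stand top is a black diamond centred near (328,207), and the handle's orange top is a tilted rectangle with a black cap disc at (330,225). The fingers sit left and right of it.

Run:
```python
from h import *
im=cv2.imread("pics/w1.png");s=bot.sense();cm=cam("wrist",s);print(cm[3])
hsv=cv2.cvtColor(im,cv2.COLOR_BGR2HSV)
c=im[130:280,255:405]; 
cv2.imwrite("pics/w1c.png",cv2.resize(np.clip(c.astype(float)*1.6,0,255).astype(np.uint8),None,fx=4,fy=4,interpolation=0))
o=blobs(im,(3,150,80),(18,255,255))[0]; print(cv2.boundingRect(o))
# black stand
m=cv2.inRange(hsv,(0,0,0),(180,255,48)); m[:, :255]=0;m[:140]=0;m[280:]=0;m[:,400:]=0
cs=max(cv2.findContours(m,0,1)[0],key=cv2.contourArea)
q=cv2.approxPolyDP(cv2.convexHull(cs),6,True).reshape(-1,2);print(q,toplane(cm,q,.07))
print(toplane(cm,[[330,225]],.144))
# bright top face
v=hsv[...,2]; b=blobs(im,(3,150,200),(18,255,255),20)
for x in b: print(cv2.boundingRect(x),rect(cm,x,.144))
```

```text
[ 0.50443677 -0.20599206  0.4846802 ]
(579, 235, 61, 107)
[[315 152]
 [382 198]
 [338 262]
 [272 222]] [[ 0.49915786 -0.2241588   0.07      ]
 [ 0.58451842 -0.24690209  0.07      ]
 [ 0.56350521 -0.33248154  0.07      ]
 [ 0.47801847 -0.31210996  0.07      ]]
[[ 0.53403293 -0.27851802  0.144     ]]
(319, 208, 29, 34) ((534.5331420898438, -277.9562683105469), (20.580961227416992, 26.468799591064453), 59.95771026611328)
```

View pics/w1c.png

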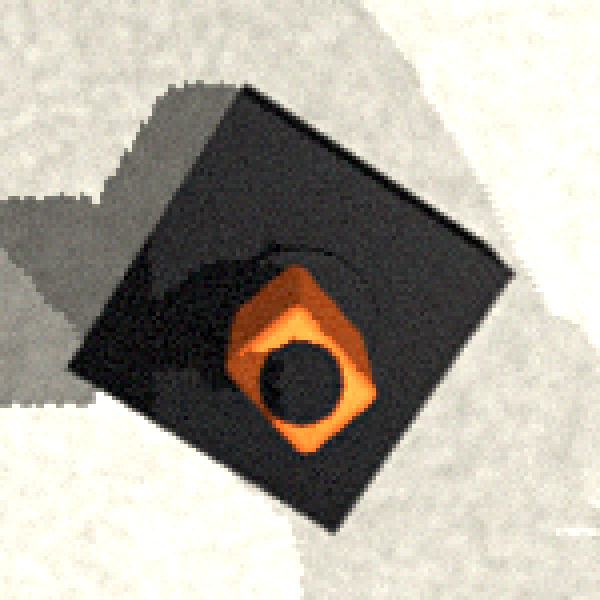

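```bash
python3 -m handwheel '[[[0.002,0.002,-0.01],[0,0,-10.7],0.094],[[0,0,-0.01],[0,0,-10.7],0.094],[[0,0,-0.01],[0,0,-10.7],0.094],[[0,0,-0.01],[0,0,-10.7],0.094],[[0,0,-0.01],[0,0,-10.7],0.094],[[0,0,-0.01],[0,0,-10.7],0.094],[[0,0,-0.01],[0,0,-10.7],0.094],[[0,0,-0.01],[0,0,-10.7],0.094],[[0,0,-0.01],[0,0,-10.7],0.094],[[0,0,-0.01],[0,0,-10.7],0.08],[[0,0,0],[0,0,-10.7],0.08],[[0,0,0],[0,0,-10.7],0.08]]' && python3 -m handwheel '[[[0,0,0],[0,0,-10.6],0.08],[[0,0,0],[0,0,0],0.08],[[0,0,0],[0,0,0],0.08]]'
python3 - <<'E'
from h import *
s=bot.sense(); im=imaging.snapshot("wrist"); cv2.imwrite("pics/w2.png",im)
cm=cam("wrist",s); x=R.from_quat(s["tool_rot"]).as_matrix()[:,0]; print(s["tool_pos"],np.degrees(np.arctan2(x[1],x[0])))
for b in blobs(im,(3,150,200),(18,255,255),20): print(cv2.boundingRect(b),rect(cm,b,.144))
E
```

```text
time: 3.78
tool_pos: [0.533, -0.2777, 0.206]
tool_rot: [0.985, -0.171, 0.0, 0.0]
force: [-0.1, 0.3, -0.4]
grip_width: 0.852
gripper_force: 0.0
time: 4.15
tool_pos: [0.5331, -0.2782, 0.2058]
tool_rot: [0.967, -0.256, 0.0, 0.0]
force: [0.3, -0.2, 1.1]
grip_width: 0.851
gripper_force: 0.0
[ 0.53310284 -0.27822816  0.20582202] -29.717581422771648
(308, 236, 33, 29) ((538.6008911132812, -281.1709289550781), (21.295337677001953, 19.3655948638916), 60.222373962402344)
```

```bash
python3 -m handwheel '[[[0,0,-0.03],[0,0,0],0.08],[[0,0,-0.03],[0,0,0],0.08],[[0,0,-0.03],[0,0,0],0.08],[[0,0,-0.026],[0,0,0],0.06],[[0,0,0],[0,0,0],0.04],[[0,0,0],[0,0,0],0.01],[[0,0,0],[0,0,0],0.01],[[0,0,0],[0,0,0],0.01],[[0,0,0],[0,0,0],0.01],[[0,0,0],[0,0,0],0.01]]' && python3 -m handwheel '[[[0,0,0],[0,0,0],0.01],[[0,0,0.04],[0,0,0],0.01],[[0,0,0.05],[0,0,0],0.01],[[0,0,0.06],[0,0,0],0.01],[[0,0,0],[0,0,0],0.01]]'
python3 - <<'E'
from h import *
for n in ("wrist","top"): cv2.imwrite(f"pics/{n}3.png",imaging.snapshot(n))
print(bot.sense()["tool_pos"])
E
```

```text
time: 5.45
tool_pos: [0.5332, -0.2787, 0.0898]
tool_rot: [0.966, -0.259, 0.0, 0.0]
force: [-0.4, 0.1, 4.0]
grip_width: 0.253
gripper_force: 30.0
time: 6.08
tool_pos: [0.5343, -0.2793, 0.244]
tool_rot: [0.966, -0.259, 0.004, 0.001]
force: [0.1, 0.2, -2.0]
grip_width: 0.253
gripper_force: 30.0
[ 0.53291381 -0.27857724  0.2387416 ]
```

View pics/wrist3.png

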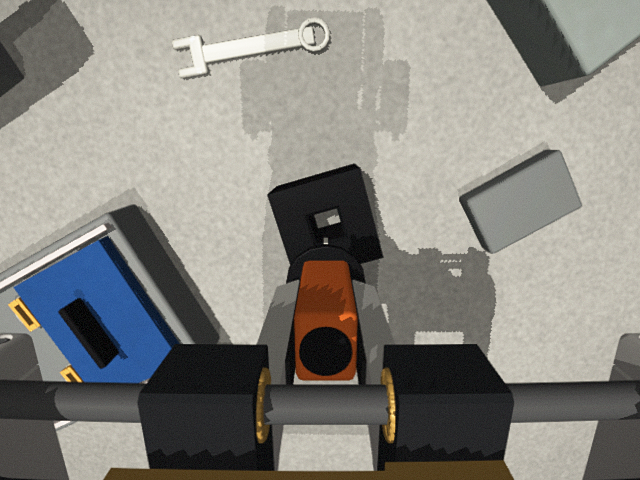

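Wrist view: the driver is held by its flats (cap disc at (325,350)), with the blade tip just showing past the collar near (325,240). The empty hole is at (327,218). I'll check the driver's offset and tilt in the grip.

Run:
```python
from h import *
im=cv2.imread("pics/wrist3.png");s=bot.sense();cm=cam("wrist",s)
T=R.from_quat(s["tool_rot"]).as_matrix();p=s["tool_pos"]
def tl(P): return (np.array(P)-p)@T*1000
g=cv2.cvtColor(im,cv2.COLOR_BGR2GRAY)
m=np.zeros_like(g);m[322:378,295:357]=(g[322:378,295:357]<45)*255
c=max(cv2.findContours(m,0,1)[0],key=cv2.contourArea);(cx,cy),r=cv2.minEnclosingCircle(c);M=cv2.moments(c);d=(M["m10"]/M["m00"],M["m01"]/M["m00"]);print("disc",cx,cy,r,d)
for px in ((cx,cy),d): print(" tool mm",tl(toplane(cm,[px],p[2]+.019+.035)))
pr=[p+T@np.array([x,0,-.019+.101])for x in(-.009,0,.009)];print("expected tip px",proj(cm,pr))
print("hole c", toplane(cm,[[327,218]],.07))
ims=imaging.snapshot("scene");cv2.imwrite("pics/s3.png",ims);cs=cam("scene")
e=[proj(cs,[p+T@np.array([x,0,-.019+z])])[0] for x,z in((0,-.035),(0,.101),(-.009,.101),(.009,.101))];print("scene exp",e)
x,y=map(int,e[1]);A=cv2.resize(ims[y-80:y+20,x-50:x+50],None,fx=5,fy=5,interpolation=0)
B=cv2.resize(im[200:280,285:365],(500,500),interpolation=0)
cv2.imwrite("pics/c3.png",np.clip(np.hstack([A[:,100:400],B]).astype(float)*1.5,0,255).astype(np.uint8))
```

```text
disc 325.3242492675781 351.3948059082031 26.724103927612305 (325.2115480338477, 350.8880869420939)
 tool mm [[  1.54845874   0.78688632 -54.00089003]]
 tool mm [[  1.76374451   0.74505979 -54.00101466]]
expected tip px [[324.31087077 262.22878916]
 [324.28763316 250.33409696]
 [324.26406507 238.22293188]]
hole c [[ 0.53637176 -0.28322087  0.07      ]]
scene exp [array([140.72088712, 134.35451746]), array([155.40487687, 213.23949091]), array([159.10747562, 210.76678549]), array([151.64725074, 215.75144106])]
```

View pics/c3.png

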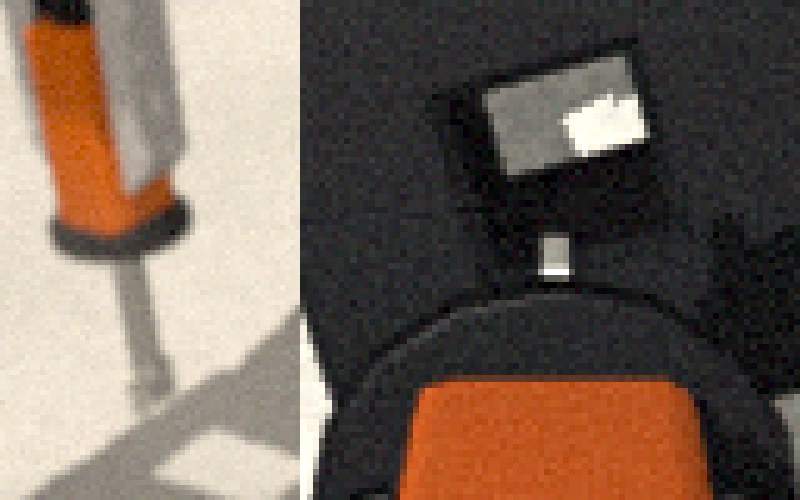

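Blade tip and cap disc agree with the nominal grasp to about 1 mm, so there is negligible tilt. Moving to hover before the unit.

```bash
python3 -m handwheel '[[[0,0.03,0.005],[0,0,3],0.01],[[-0.006,0.05,0.006],[0,0,4],0.01],[[-0.006,0.052,0],[0,0,4],0.01],[[-0.006,0.052,0],[0,0,4],0.01],[[-0.006,0.05,0],[0,0,4],0.01],[[-0.006,0.05,0],[0,0,4],0.01],[[-0.003,0.04,0],[0,0,3.6],0.01],[[0,0,0],[0,0,0],0.01],[[0,0,0],[0,0,0],0.01],[[0,0,0],[0,0,0],0.01]]'
cat > slots.py <<'E'
from h import *
import sys
s=bot.sense(); im=imaging.snapshot("wrist"); cv2.imwrite(f"pics/{sys.argv[1]}.png",im)
cm=cam("wrist",s);T=R.from_quat(s["tool_rot"]).as_matrix()
print("tcp",s["tool_pos"].round(4),"yaw",np.degrees(np.arctan2(T[1,0],T[0,0])).round(2),"z",T[:,2].round(4),"F",s["force"].round(1),"M",s["torque"].round(2),s["grip_width"])
for b in blobs(im,(18,80,90),(32,255,255),120):
    r=rect(cm,b,.071)
    print(cv2.boundingRect(b),[np.round(v,1) for v in r])
E
python3 slots.py w4
```

```text
time: 7.48
tool_pos: [0.5001, 0.0444, 0.2499]
tool_rot: [1.0, -0.031, -0.001, 0.0]
force: [0.1, 0.1, -1.2]
grip_width: 0.257
gripper_force: 30.0
tcp [0.5001 0.0444 0.2499] yaw -3.5 z [-1.e-03 -1.e-04 -1.e+00] F [ 0.1  0.1 -1.2] M [ 0.    0.19 -0.03] 0.2566552102623606
(4, 226, 77, 48) [array([488.4, 328. ]), array([39.7, 86.7]), np.float64(8.4)]
(310, 81, 19, 44) [array([608.1,  42.6]), array([15.2, 36.7]), np.float64(88.9)]
(312, 182, 18, 40) [array([519. ,  47.7]), array([15.2, 37.5]), np.float64(90.0)]
(383, 369, 12, 74) [array([282.1, -14.9]), array([100. ,  10.7]), np.float64(1.5)]
```

View pics/w4.png

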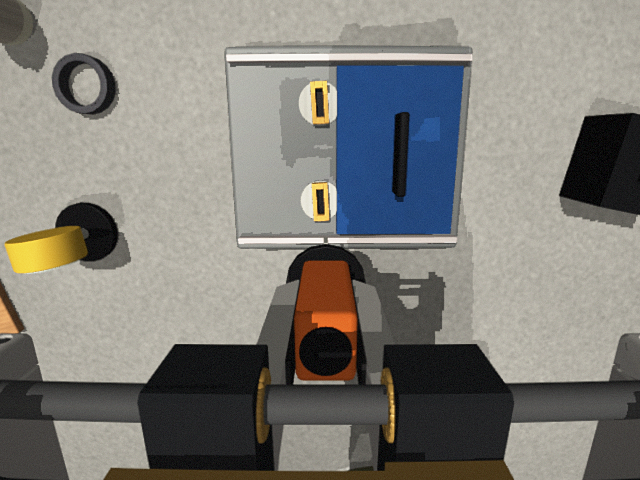

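Wrist view: the fasteners are at (320,202) near and (320,103) far, both still crosswise at about 0° world. The prism at left and the unit are clear of the path. I'll hover just above the near slot and check in the scene camera.

```bash
python3 -m handwheel '[[[0.009,0.002,-0.02],[0,0,1.2],0.01],[[0.009,0.0018,-0.03],[0,0,1.3],0.01],[[0,0,-0.03],[0,0,0],0.01],[[0,0,-0.012],[0,0,0],0.01],[[0,0,0],[0,0,0],0.01],[[0,0,0],[0,0,0],0.01]]'
python3 - <<'E'
from h import *
s=bot.sense();p=s["tool_pos"];T=R.from_quat(s["tool_rot"]).as_matrix()
im=imaging.snapshot("scene");cs=cam("scene")
print(p,proj(cs,[p+T@np.array([x,0,.082]) for x in(-.009,0,.009)]),proj(cs,[[.519,.0477,.071],[.5185,.0469,.071]]))
x,y=proj(cs,[p+T@[0,0,.082]])[0].astype(int);print(x,y)
cv2.imwrite("pics/s5.png",cv2.resize(np.clip(im[y-60:y+40,x-60:x+60]*1.5,0,255).astype(np.uint8),None,fx=6,fy=6,interpolation=0))
E
```

```text
time: 8.28
tool_pos: [0.5186, 0.049, 0.1597]
tool_rot: [1.0, -0.008, 0.001, -0.0]
force: [-0.1, -0.5, -0.8]
grip_width: 0.254
gripper_force: 30.0
[0.51863518 0.04898339 0.15967532] [[352.20247573 240.26116175]
 [352.72085096 243.06047361]
 [353.24778428 245.90722072]] [[351.84659992 246.30877275]
 [351.36260166 246.16432467]]
352 243
```

View pics/s5.png

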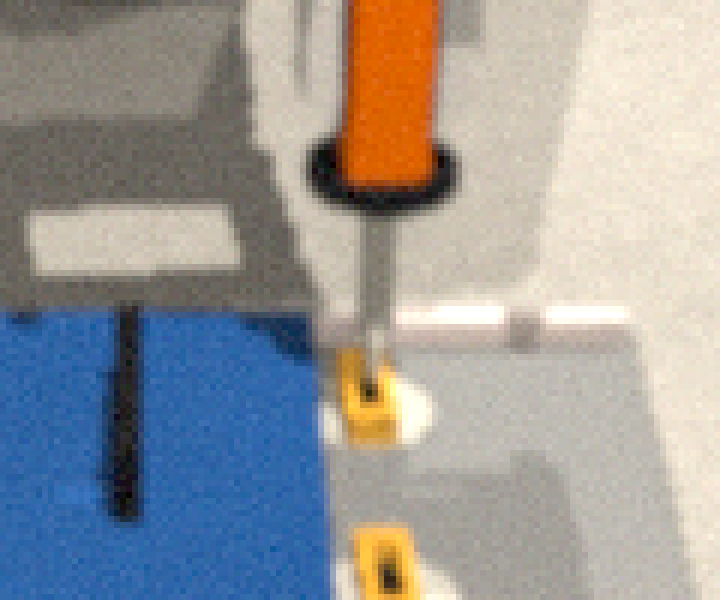

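Scene crop: the blade (x≈377) sits roughly 2 mm to the +y side of the near slot's axis (x≈366). Shifting −1.6 mm in y and lowering gently.

```bash
python3 -m handwheel '[[[0,-0.0015,0],[0,0,0],0.01],[[0,0,0],[0,0,0],0.01],[[0,0,-0.004],[0,0,0],0.01],[[0,0,-0.004],[0,0,0],0.01],[[0,0,0],[0,0,0],0.01]]'; python3 -c "
from h import *
s=bot.sense();print(s['tool_pos'],s['force'],s['torque'])"
python3 -m handwheel '[[[0,0,-0.003],[0,0,0],0.01],[[0,0,0],[0,0,0],0.01]]'
python3 -m handwheel '[[[0,0,-0.002],[0,0,0],0.01],[[0,0,0],[0,0,0],0.01]]'
```

```text
time: 8.95
tool_pos: [0.5179, 0.0476, 0.15]
tool_rot: [1.0, -0.008, -0.0, 0.0]
force: [-0.7, 0.2, -0.8]
grip_width: 0.258
gripper_force: 30.0
[0.51790714 0.04762578 0.14997451] [-0.72484631  0.20496719 -0.82117596] [-0.01032274  0.14107068 -0.0422828 ]
time: 9.2
tool_pos: [0.518, 0.0476, 0.1472]
tool_rot: [1.0, -0.008, -0.0, -0.0]
force: [-0.6, -0.3, -1.0]
grip_width: 0.254
gripper_force: 30.0
time: 9.45
tool_pos: [0.518, 0.0476, 0.1453]
tool_rot: [1.0, -0.008, -0.0, -0.0]
force: [-0.4, -0.6, -1.4]
grip_width: 0.255
gripper_force: 30.0
```

No contact force at tip height 63 mm, so the blade is in the slot. Turning.

```bash
python3 -m handwheel '[[[0,0,0],[0,0,5],0.01],[[0,0,0],[0,0,8],0.01],[[0,0,0],[0,0,8],0.01],[[0,0,0],[0,0,8],0.01],[[0,0,0],[0,0,8],0.01],[[0,0,0],[0,0,8],0.01],[[0,0,0],[0,0,8],0.01],[[0,0,0],[0,0,8],0.01],[[0,0,0],[0,0,8],0.01],[[0,0,0],[0,0,8],0.01],[[0,0,0],[0,0,8],0.01],[[0,0,0],[0,0,0],0.01]]'; python3 -c "
from h import *
s=bot.sense();print(s['tool_pos'],s['force'],s['torque'],s['joints'])"
python3 -m handwheel '[[[0,0,0],[0,0,5],0.01],[[0,0,0],[0,0,4],0.01],[[0,0,0],[0,0,0],0.01]]'; python3 -c "
from h import *
s=bot.sense();print(s['tool_pos'],s['force'],s['torque'],s['joints'])"
```

```text
time: 10.95
tool_pos: [0.5188, 0.0473, 0.1456]
tool_rot: [0.743, 0.67, 0.0, 0.001]
force: [4.3, -3.5, -2.5]
grip_width: 0.254
gripper_force: 30.0
[0.51876158 0.04726923 0.14563101] [ 4.33986197 -3.49002011 -2.54136764] [-0.85395129 -1.23192272 -0.06115162] [ 2.08932239e-02  2.92807175e-01  1.67582844e+00 -7.17593745e-04
  1.17114743e+00  1.24562616e-01]
time: 11.32
tool_pos: [0.5189, 0.0474, 0.1457]
tool_rot: [0.688, 0.725, 0.001, 0.001]
force: [5.7, -0.7, -4.5]
grip_width: 0.255
gripper_force: 30.0
[0.51890663 0.04735808 0.14565956] [ 5.67757313 -0.73195486 -4.51801271] [-0.62461427 -1.51964426 -0.09882172] [ 2.09682653e-02  2.92844476e-01  1.67570819e+00 -5.29949242e-04
  1.17079820e+00 -3.10456033e-02]
```

```bash
python3 -m handwheel '[[[0,0,0],[0,0,4],0.01],[[0,0,0],[0,0,4],0.01],[[0,0,0],[0,0,0],0.01]]'; python3 -c "
from h import *
s=bot.sense();print(s['tool_pos'],s['force'],s['torque'],s['tool_rot'])"
python3 slots.py w6
```

```text
time: 11.7
tool_pos: [0.519, 0.0474, 0.1457]
tool_rot: [0.636, 0.772, 0.001, 0.001]
force: [5.5, -2.0, -3.9]
grip_width: 0.255
gripper_force: 30.0
[0.51897049 0.04740003 0.14566161] [ 5.45426156 -1.9806398  -3.93526585] [-0.60282709 -1.64400862 -0.09995391] [6.36139071e-01 7.71573410e-01 6.42223797e-04 1.06908650e-03]
tcp [0.519  0.0474 0.1457] yaw 100.99 z [ 2.5e-03 -4.0e-04 -1.0e+00] F [ 5.5 -2.  -3.9] M [-0.6  -1.64 -0.1 ] 0.25487034886510135
(421, 264, 53, 32) [array([606.9,  43.9]), array([17.6, 38.6]), np.float64(89.5)]
(318, 223, 26, 23) [array([519.4,  59.9]), array([15.7, 15.4]), np.float64(84.6)]
(389, 384, 6, 59) [array([596.3, -75.7]), array([ 4.1, 56.7]), np.float64(13.9)]
(257, 383, 6, 60) [array([491.7, -95.2]), array([ 3.8, 57.5]), np.float64(7.1)]
```

```bash
python3 -m handwheel '[[[0,0,0],[0,0,-4],0.01],[[0,0,0],[0,0,-4],0.01],[[0,0,0.01],[0,0,0],0.01],[[0,0,0.04],[0,0,0],0.01],[[0,-0.02,0.05],[0,0,0],0.01],[[0.01,-0.02,0.01],[0,0,0],0.01],[[0,0,0],[0,0,0],0.01],[[0,0,0],[0,0,0],0.01]]'; python3 slots.py w7
```

```text
time: 12.75
tool_pos: [0.5275, 0.0081, 0.2549]
tool_rot: [0.688, 0.726, -0.0, -0.001]
force: [-0.4, 0.1, -1.5]
grip_width: 0.254
gripper_force: 30.0
tcp [0.5275 0.0081 0.2549] yaw 93.11 z [-1.5e-03  3.0e-04 -1.0e+00] F [-0.4  0.1 -1.5] M [-0.07  0.03 -0.  ] 0.25354583969962985
(392, 180, 41, 19) [array([607.7,  42.9]), array([15.6, 37.7]), np.float64(89.6)]
(309, 159, 21, 37) [array([518.6,  49.1]), array([34.3, 15.3]), np.float64(84.6)]
(389, 385, 7, 58) [array([ 615.2, -215.3]), array([ 7. , 79.7]), np.float64(6.0)]
(257, 385, 6, 58) [array([ 462.9, -223.6]), array([ 5.9, 79.7]), np.float64(0.1)]
```

View pics/w7.png

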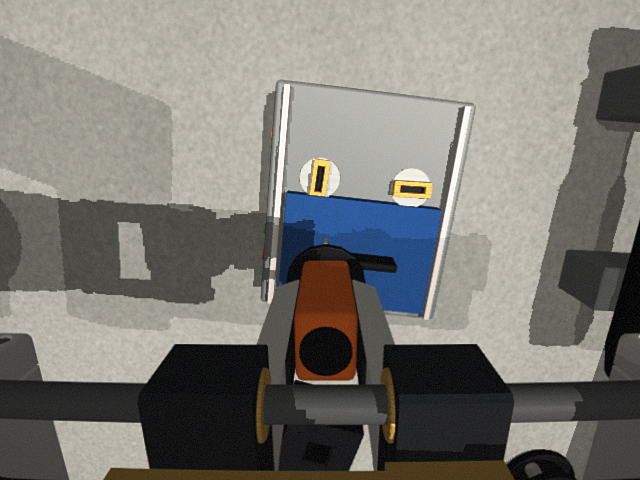

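The near fastener reads 84.6° world, about 88° in the unit frame, so it is turned. The blade comes cleanly out. Now the far one.

```bash
python3 -m handwheel '[[[0.01,0.004,0],[0,0,-10.4],0.01],[[0.01,0.004,0],[0,0,-10.4],0.01],[[0.01,0.004,0],[0,0,-10.4],0.01],[[0.01,0.004,0],[0,0,-10.4],0.01],[[0.01,0.004,-0.01],[0,0,-10.4],0.01],[[0.01,0.004,-0.02],[0,0,-10.4],0.01],[[0.01,0.004,-0.02],[0,0,-10.4],0.01],[[0.01,0.004,-0.02],[0,0,-10.4],0.01],[[0.0005,0.002,-0.028],[0,0,-10.4],0.01],[[0,0,0],[0,0,0],0.01],[[0,0,0],[0,0,0],0.01]]'; python3 slots.py w8
```

```text
time: 14.18
tool_pos: [0.6088, 0.0419, 0.1585]
tool_rot: [1.0, -0.002, 0.0, 0.0]
force: [-0.8, 0.2, -1.8]
grip_width: 0.253
gripper_force: 30.0
tcp [0.6088 0.0419 0.1585] yaw -0.24 z [ 8.e-04 -0.e+00 -1.e+00] F [-0.8  0.2 -1.8] M [0.01 0.17 0.01] 0.25290207866725534
(381, 369, 15, 74) [array([469.7, -11.5]), array([74.4,  9.8]), np.float64(7.3)]
(314, 222, 21, 24) [array([619.5,  42.3]), array([14.6, 17.2]), np.float64(89.7)]
(256, 371, 9, 72) [array([469.2,  97.2]), array([ 6.3, 72. ]), np.float64(86.1)]
```

```bash
python3 -m handwheel '[[[-0.0005,0,-0.004],[0,0,0],0.01],[[0,0,-0.004],[0,0,0],0.01],[[0,0,0],[0,0,0],0.01]]'
python3 -m handwheel '[[[0,0,-0.003],[0,0,0],0.01],[[0,0,0],[0,0,0],0.01]]'
python3 -m handwheel '[[[0,0,-0.002],[0,0,0],0.01],[[0,0,0],[0,0,0],0.01]]'
```

```text
time: 14.6
tool_pos: [0.6079, 0.0416, 0.1491]
tool_rot: [1.0, -0.004, -0.0, 0.0]
force: [-0.4, 0.3, -1.8]
grip_width: 0.253
gripper_force: 30.0
time: 14.85
tool_pos: [0.608, 0.0416, 0.1462]
tool_rot: [1.0, -0.004, -0.0, -0.0]
force: [-0.0, 0.2, -0.6]
grip_width: 0.251
gripper_force: 30.0
time: 15.1
tool_pos: [0.6082, 0.0416, 0.1448]
tool_rot: [1.0, -0.004, 0.0, -0.0]
force: [-0.7, 0.1, 2.6]
grip_width: 0.258
gripper_force: 30.0
```

Inserted to the slot bottom. Turning about 101°, then easing back and lifting to look.

```bash
python3 -m handwheel '[[[0,0,0.0005],[0,0,5],0.01],[[0,0,0],[0,0,9],0.01],[[0,0,0],[0,0,9],0.01],[[0,0,0],[0,0,9],0.01],[[0,0,0],[0,0,9],0.01],[[0,0,0],[0,0,9],0.01],[[0,0,0],[0,0,9],0.01],[[0,0,0],[0,0,9],0.01],[[0,0,0],[0,0,9],0.01],[[0,0,0],[0,0,9],0.01],[[0,0,0],[0,0,9],0.01],[[0,0,0],[0,0,0],0.01]]'; python3 -m handwheel '[[[0,0,0],[0,0,4],0.01],[[0,0,0],[0,0,3],0.01],[[0,0,0],[0,0,0],0.01]]';python3 -c "
from h import *
s=bot.sense();print(s['tool_pos'],s['force'],s['torque'],s['tool_rot'])"
python3 -m handwheel '[[[0,0,0],[0,0,-4],0.01],[[0,0,0],[0,0,-4],0.01],[[0,0,0.01],[0,0,0],0.01],[[0,0,0.04],[0,0,0],0.01],[[0,-0.02,0.05],[0,0,0],0.01],[[-0.01,-0.02,0.01],[0,0,0],0.01],[[0,0,0],[0,0,0],0.01],[[0,0,0],[0,0,0],0.01]]'; python3 slots.py w9
```

```text
time: 16.6
tool_pos: [0.6087, 0.0417, 0.145]
tool_rot: [0.679, 0.734, 0.001, 0.001]
force: [4.9, 0.5, -2.7]
grip_width: 0.255
gripper_force: 30.0
time: 16.98
tool_pos: [0.6088, 0.0417, 0.145]
tool_rot: [0.634, 0.773, 0.001, 0.001]
force: [7.0, 0.5, -4.7]
grip_width: 0.254
gripper_force: 30.0
[0.60884076 0.04169875 0.14497069] [ 6.96870216  0.52139484 -4.73353401] [ 0.13391165 -1.66686817 -0.09530265] [6.33909551e-01 7.73406480e-01 7.36763449e-04 7.44780900e-04]
time: 17.98
tool_pos: [0.5976, 0.0019, 0.2537]
tool_rot: [0.685, 0.728, -0.001, -0.001]
force: [0.3, -0.4, -1.1]
grip_width: 0.255
gripper_force: 30.0
tcp [0.5976 0.0019 0.2537] yaw 93.49 z [-2.2e-03  3.0e-04 -1.0e+00] F [ 0.3 -0.4 -1.1] M [-0.04 -0.01  0.01] 0.2550970147227132
(237, 148, 21, 38) [array([519.5,  49. ]), array([33.8, 16.5]), np.float64(83.8)]
(331, 159, 21, 38) [array([608.3,  43.8]), array([34.3, 15.6]), np.float64(85.5)]
(388, 376, 7, 67) [array([ 684.8, -214.1]), array([ 6.3, 91.2]), np.float64(7.1)]
(257, 383, 6, 60) [array([ 534.6, -228. ]), array([ 5.8, 82. ]), np.float64(0.5)]
```

Both fasteners now read about 88° in the unit frame. Returning the driver to the stand, with the blade aligned to the hole.

```bash
python3 -m handwheel '[[[-0.006,-0.031,0],[0,0,-2],0.01],[[-0.01,-0.05,0],[0,0,-4],0.01],[[-0.011,-0.05,0],[0,0,-4],0.01],[[-0.013,-0.05,0],[0,0,-4],0.01],[[-0.013,-0.05,0],[0,0,-4],0.01],[[-0.0126,-0.05,0],[0,0,0],0.01],[[0,0,-0.04],[0,0,0],0.01],[[0,0,-0.02],[0,0,0],0.01],[[0,0,0],[0,0,0],0.01],[[0,0,0],[0,0,0],0.01]]'; python3 -c "
from h import *
s=bot.sense();p=s['tool_pos'];print(p,s['force'],s['torque'],s['tool_rot'])"
```

```text
time: 19.27
tool_pos: [0.533, -0.2791, 0.1957]
tool_rot: [0.791, 0.612, 0.0, 0.0]
force: [-0.5, 0.5, -1.1]
grip_width: 0.255
gripper_force: 30.0
[ 0.53297935 -0.27913789  0.19565165] [-0.46706202  0.46890612 -1.05724805] [-0.09227667  0.0892929  -0.04502644] [7.90506088e-01 6.12454093e-01 1.27173664e-04 3.04051192e-04]
```

```bash
python3 -m handwheel '[[[-0.001,0,-0.03],[0,0,0],0.01],[[0,0,-0.01],[0,0,0],0.01],[[0,0,-0.01],[0,0,0],0.01],[[0,0,0],[0,0,0],0.01]]'; python3 -m handwheel '[[[0,0,-0.015],[0,0,0],0.01],[[0,0,-0.015],[0,0,0],0.01],[[0,0,-0.015],[0,0,0],0.01],[[0,0,-0.006],[0,0,0],0.01],[[0,0,-0.002],[0,0,0],0.01],[[0,0,0],[0,0,0],0.01]]'
```

```text
time: 19.77
tool_pos: [0.5316, -0.2793, 0.145]
tool_rot: [0.791, 0.612, -0.0, -0.0]
force: [-0.4, -0.6, -0.8]
grip_width: 0.254
gripper_force: 30.0
time: 20.52
tool_pos: [0.5317, -0.2795, 0.0922]
tool_rot: [0.791, 0.612, 0.0, 0.0]
force: [0.1, -0.4, -0.3]
grip_width: 0.255
gripper_force: 30.0
```

```bash
python3 -m handwheel '[[[0,0,-0.002],[0,0,0],0.01],[[0,0,0],[0,0,0],0.04],[[0,0,0],[0,0,0],0.06],[[0,0,0],[0,0,0],0.07],[[0,0,0],[0,0,0],0.07],[[0,0,0.03],[0,0,0],0.07],[[0,0,0.04],[0,0,0],0.07],[[0,0,0.05],[0,0,0],0.07],[[0,0.03,0.03],[0,0,0],0.05],[[0,0,0],[0,0,0],0.03],[[0,0,0],[0,0,0],0.01]]'
python3 - <<'E'
from h import *
s=bot.sense();cm=cam("wrist",s);im=imaging.snapshot("wrist");cv2.imwrite("pics/w10.png",im);st=imaging.snapshot("top");cv2.imwrite("pics/t10.png",st)
for b in blobs(st,(5,150,80),(16,255,255)): print(cv2.boundingRect(b),rect(cam("top"),b,.142))
for b in blobs(st,(100,120,60),(125,255,255)): print(cv2.boundingRect(b),rect(cam("top"),b,.077))
E
```

```text
time: 21.9
tool_pos: [0.5312, -0.2496, 0.2387]
tool_rot: [0.791, 0.612, -0.0, -0.001]
force: [0.8, 0.1, -1.4]
grip_width: 0.462
gripper_force: 0.0
(0, 21, 640, 38) ((900.6590576171875, 7.29339599609375), (1146.243896484375, 61.10091018676758), 89.96566009521484)
(0, 0, 640, 24) ((955.3076171875, 6.19305419921875), (53.03030014038086, 1166.8687744140625), 0.9396572709083557)
(40, 22, 137, 12) ((917.3297119140625, 389.7197265625), (21.357906341552734, 241.94699096679688), 0.02460494078695774)
(412, 17, 104, 7) ((940.9327392578125, -243.93341064453125), (11.72572135925293, 187.3474578857422), 0.06714313477277756)
(599, 22, 41, 5) ((940.6985473632812, -532.6804809570312), (7.400102138519287, 77.31707763671875), 4.498456954956055)
(309, 192, 64, 86) ((560.1805419921875, -25.834156036376953), (107.7834701538086, 149.82632446289062), 86.8135986328125)
(116, 133, 14, 14) ((733.292236328125, 377.279541015625), (25.649799346923828, 24.037857055664062), 3.906559467315674)
```

The cover is still shut, with the rib at about (0.5603, −0.0255). Moving closed fingers behind the rib.

```bash
python3 -m handwheel '[[[0.005,0.035,0],[0,0,3],0],[[0.0075,0.05,0],[0,0,4],0],[[0.0075,0.05,0],[0,0,4],0],[[0.0068,0.05,0],[0,0,0],0],[[0,0,-0.05],[0,0,0],0],[[0,0,-0.05],[0,0,0],0],[[0,0,-0.035],[0,0,0],0],[[0,0,0],[0,0,0],0],[[0,0,0],[0,0,0],0]]'
python3 - <<'E'
from h import *
im=imaging.snapshot("scene");print(bot.sense()["tool_pos"])
A=im[150:330,100:440];cv2.imwrite("pics/s11.png",cv2.resize(A,None,fx=2.3,fy=2.3,interpolation=2))
E
```

```text
time: 23.12
tool_pos: [0.5589, -0.0648, 0.106]
tool_rot: [0.728, 0.685, 0.0, 0.0]
force: [0.5, 0.5, 0.2]
grip_width: 0.002
gripper_force: 0.0
[ 0.55905584 -0.06475991  0.10647892]
```

View pics/s11.png

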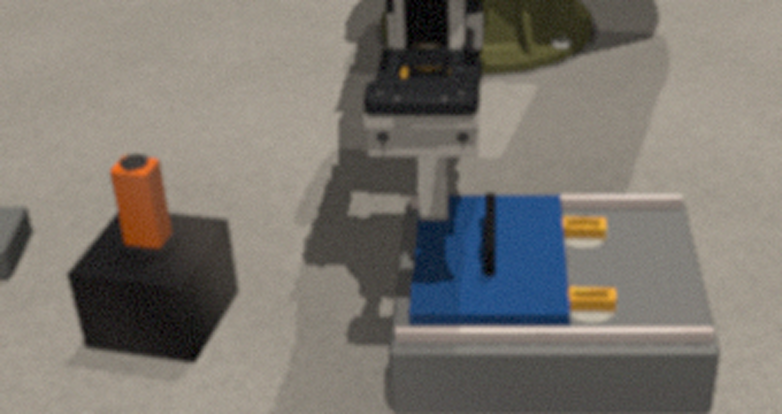

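The driver stands upright in the stand at (140,200), both fasteners lie lengthwise, and the fingers are behind the rib. Lower and push.

```bash
python3 -m handwheel '[[[0,0,-0.015],[0,0,0],0],[[0,0,-0.006],[0,0,0],0],[[0.001,0.014,0],[0,0,0],0],[[0.001,0.012,0],[0,0,0],0],[[0.001,0.012,0],[0,0,0],0],[[0.001,0.012,0],[0,0,0],0],[[0.001,0.012,0],[0,0,0],0],[[0.001,0.012,0],[0,0,0],0],[[0.001,0.012,0],[0,0,0],0],[[0,0.012,0],[0,0,0],0],[[0,0.004,0],[0,0,0],0],[[0,0,0],[0,0,0],0]]'
python3 -m handwheel '[[[0,0.003,0],[0,0,0],0],[[0,0.003,0],[0,0,0],0],[[0,0,0],[0,0,0],0]]'
python3 -m handwheel '[[[0,0.002,0],[0,0,0],0],[[0,0.002,0],[0,0,0],0],[[0,0,0],[0,0,0],0]]'
```

```text
time: 24.68
tool_pos: [0.5653, 0.0381, 0.084]
tool_rot: [0.728, 0.685, 0.0, -0.0]
force: [-0.2, 0.2, 0.1]
grip_width: 0.006
gripper_force: 0.0
time: 25.05
tool_pos: [0.5655, 0.0432, 0.084]
tool_rot: [0.728, 0.685, -0.0, 0.0]
force: [2.1, -5.3, -0.7]
grip_width: 0.007
gripper_force: 2.7
time: 25.42
tool_pos: [0.5655, 0.0435, 0.0841]
tool_rot: [0.729, 0.685, -0.002, 0.002]
force: [-0.2, -31.3, 0.8]
grip_width: 0.005
gripper_force: 15.9
```

Stop reached (31 N at y=0.0435). Back off, lift and verify.

```bash
python3 -m handwheel '[[[0,-0.012,0],[0,0,0],0],[[0,-0.012,0],[0,0,0],0],[[0,0,0.04],[0,0,0],0],[[0,0,0.05],[0,0,0],0],[[0,-0.03,0.04],[0,0,0],0],[[-0.06,0,0],[0,0,0],0],[[-0.06,0,0],[0,0,0],0],[[-0.06,0,0],[0,0,0],0],[[0,0,0],[0,0,0],0]]'
python3 - <<'E'
from h import *
st=imaging.snapshot("top");cv2.imwrite("pics/t12.png",st);c=cam("top")
for n,lo,hi,z in [("blue",(100,120,60),(125,255,255),.077),("orange",(5,150,80),(16,255,255),.142),("brass",(18,80,100),(32,255,255),.071)]:
    for b in blobs(st[:,:,:],lo,hi)[:7]:
        x,y,w,h=cv2.boundingRect(b)
        if y>100 : print(n,(x,y,w,h),rect(c,b,z))
E
```

```text
time: 26.55
tool_pos: [0.3828, -0.0062, 0.2144]
tool_rot: [0.728, 0.685, 0.001, 0.0]
force: [0.1, 0.1, -0.4]
grip_width: 0.008
gripper_force: 0.0
blue (263, 189, 66, 86) ((564.680908203125, 54.948543548583984), (109.05838012695312, 149.74684143066406), 86.74678802490234)
blue (116, 133, 14, 14) ((733.8831176757812, 377.60809326171875), (23.964950561523438, 22.120662689208984), 67.56826782226562)
brass (125, 262, 35, 20) ((492.4649658203125, 328.88812255859375), (33.440486907958984, 60.74946212768555), 3.5223441123962402)
brass (328, 211, 37, 6) ((597.78076171875, -34.934783935546875), (65.85486602783203, 7.697584629058838), 87.12338256835938)
brass (326, 253, 36, 6) ((521.830078125, -30.211902618408203), (63.219566345214844, 7.091244697570801), 86.85297393798828)
brass (31, 159, 9, 8) ((691.964111328125, 539.913818359375), (14.170044898986816, 12.762635231018066), 47.29926300048828)
brass (37, 149, 9, 8) ((710.2846069335938, 530.5936889648438), (14.863731384277344, 13.19086742401123), 64.03619384765625)
brass (51, 139, 8, 9) ((728.9487915039062, 507.5541687011719), (14.193404197692871, 14.103446006774902), 63.87468719482422)
brass (45, 169, 9, 8) ((672.9906005859375, 511.9251403808594), (13.99814224243164, 13.0496826171875), 64.23580932617188)
```

View pics/t12.png

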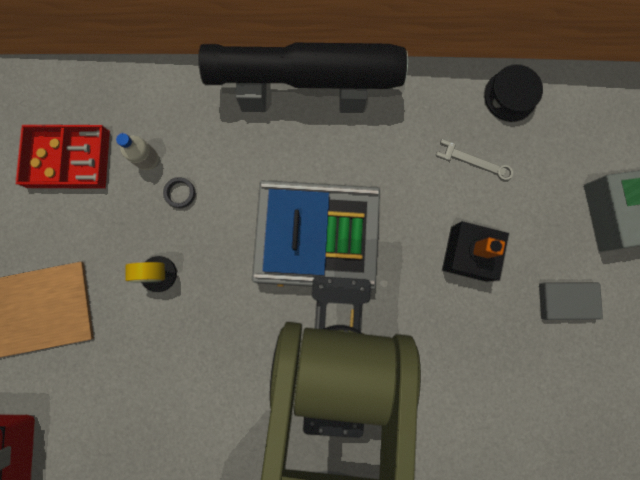

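Run:
```python
from h import *
c=cam("top")
for f in("top0","t10","t12"):
    im=cv2.imread(f"pics/{f}.png");hsv=cv2.cvtColor(im,cv2.COLOR_BGR2HSV)
    m=cv2.inRange(hsv,(0,0,0),(180,255,60));m[:,:285 if f=="t12" else 330]=0;m[:,320 if f=="t12" else 355:]=0;m[:205]=0;m[262:]=0
    b=max(cv2.findContours(m,0,1)[0],key=cv2.contourArea);print(f,cv2.boundingRect(b),rect(c,b,.105))
    # blue edges on mid row, subpixel
    for col in (215,):
        r=im[212:222,240:390].astype(float).mean(0);d=r[:,0]-r[:,2];t=(d.max()+d[:5].mean())/2
        i=np.where(d>t)[0];e=[]
        a,z=i[0],i[-1];e=[240+a-1+(t-d[a-1])/(d[a]-d[a-1]),240+z+(d[z]-t)/(d[z]-d[z+1])]
        print(e,toplane(c,[[e[0],217],[e[1],217]],.077)[:,1])
```

```text
top0 (338, 212, 8, 43) ((557.78125, -25.746618270874023), (10.14452075958252, 73.7161865234375), 86.779541015625)
[np.float64(311.5892655367232), np.float64(371.90944444444443)] [ 0.02746848 -0.0814777 ]
t10 (339, 213, 7, 41) ((557.6809692382812, -26.1522216796875), (10.03052806854248, 70.3547134399414), 86.14429473876953)
[np.float64(311.9035799522673), np.float64(372.2558265582656)] [ 0.02690244 -0.08210551]
t12 (292, 210, 9, 41) ((562.4949951171875, 53.03834533691406), (11.669278144836426, 70.25579071044922), 86.69306182861328)
[np.float64(266.29013333333336), np.float64(327.1493482309125)] [ 0.1089279  -0.00057125]
```

The cover moved about 81.5 mm from where it stood and met a hard stop. By the fastener geometry it started roughly 3 mm open, so it is at or near its 85 mm stop and past 78 mm either way. The driver stands in its stand, the prism has not moved, and the arm touches nothing. Handing in.

```bash
python3 -c "
from plant import bot
print(bot.close_job())"
```

```text
the job is handed in; nothing more can be done
None
```

The job is handed in, though no verdict came back: both fasteners were turned about 88° with the screwdriver, the cover was pushed to a hard stop (about 81.5 mm measured, against the 78 mm needed), the screwdriver is upright in its stand, and the prism is where it was.

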